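# Draw the mixing plate home and strap it down

## Robot

A 6-joint arm with a two-finger parallel gripper is mounted at the origin on a cart in front of the work surface, level with it; the furniture and walls round the work are solid. World frame = base frame: x ahead of the robot, y to its left, z up, the work surface at z = 0. Lengths are in m, angles in rad, forces in N, time in s.
With the tool pointing down it reaches from about 0.35 to 0.975 m from the base axis. Payload 7.1 kg.
Tool frame: the origin (TCP) lies midway between the tips of the shut fingers; the grasp point (between the pads) lies 19 mm behind it; z points along the fingers, y is the direction in which the jaws open and shut (so a half turn about z gives the same grasp; the last joint's range is limited). The gripper opens to 88 mm and grips with 3 to 60 N. Pads are 20 mm wide; open, the fingers measure 115 mm over their backs; the gripper's body (75 mm by 178 mm) begins 61 mm behind the grasp point.
Start: joints at [1.266, 0.423, 1.63, -0, 1.089, -0.019], TCP at [0.176, 0.6, 0.223] pointing down, gripper open.
Joint ranges: [-3, 3], [-0.9, 2.11], [0.09, 2.58], [-1.31, 4.45], [0.11, 2.69], [-2.54, 2.54]. Speed limits (rad/s): [2.39, 2.39, 3.01, 3.14, 3.14, 3.14].

## Interface

Orientations are given as a unit quaternion [x, y, z, w].
In Python, from station import ctrl, vision, models gives the robot as it stands. The module is installed in compiled form; this text tells all that it offers.
- The arm moves only by the tool arm_command, never from a script. Its argument "steps" is one flat list of numbers, 5 for each row, row after row: the opening, from 0 (shut) to 1 (fully open), then the shift along the tool's x, y, z in units of 40 mm (1.0 is 40 mm), then the turn about the tool's z in units of 5 degrees (1.0 is 5 degrees). A call has exactly 8 rows; each row shifts and turns the commanded pose from where the row before left it, along the tool's axes as they then stand; what a row does not reach is not made up. A row lasts 1/12 s, in which the tool goes at most 41.7 mm and 7.16 degrees, less where a joint would pass 70% of its speed; a pose out of reach is approached as far as the arm can. A call is refused whole if a number of a shift passes 1 or a number of a turn 1, either way. A call with a gripper value outside its range is refused whole. The fingers move at their own pace and stop on an object; "grip_force" is the grip in N (left out, the last holds). Time passes only in rows, so rows that do not move let the fingers close, or fill a call up. It gives the time, the measured TCP pose, the force and the opening at its end, in the units of the state.
- ctrl.get_state(): the state, without advancing time (a new reading comes with each control period).
- vision.read_camera(name): name is "side" or "top"; returns a dict with "img" (400x640x3 uint8, red, green, blue), "z_map" (400x640 float32, m along the optical axis (not along the pixel's ray), 0 where there is no reading), "camera_matrix" (3x3 intrinsics, pixels), "pose" (4x4, takes a point from camera to world coordinates). Camera axes: x right, y up, looking along -z (the intrinsics and any distortion apply to the point x, -y, -z); pixel columns grow to the right and rows downward; lengths in m; the calibration is good to about 2 mm. A picture is of the moment at which its call begins.
- ctrl.close_job(): hands the job in, once; it reports no verdict.
Trained networks look in the newest picture that a camera, given by its name, has taken for a name from the list of things; names that differ only in an ending like _2 or _b are one class to them, and where a whole thing is asked for, a point or a joint stands for the part that bears it (a point fixed in the world has none). Each returns a list of dicts, best first, with "p" (0 to 1); they miss things now and then, are a little off and sometimes report something else, mostly with a low value. They report only what shows in the picture. A call takes as long as a camera call.
- models.find_in(camera, thing): "box" ([centre column, centre row, width, height] in pixels, round what is visible of it).
- models.regions_of(camera, thing): "pixels" (400x640 bool, what is visible of it) and "box" ([centre column, centre row, width, height] in pixels, round what is visible of it).
The state is a dict: "time": time; "joint_positions": joint angles; "joint_vel": joint speeds; "tau": joint torques, N m; "tcp_pos": TCP position; "tcp_rot": TCP orientation; "wrist_force": force on the tool from outside, world axes, zero at the start; "torque": the same for the moment, N m; "finger_gap": opening from 0.0 (shut) to 1.0 (fully open).
Only numpy, scipy, OpenCV 4.12 (cv2) and the standard library are available. Lean on these libraries where they do the work, as an engineer would, in place of code of your own. Each camera call takes 0.05 s, during which the arm holds its last target.

## Task

Press down on the black pad of the white mixing plate and draw the plate along its blue holder toward you until it is fully home against the front stop. Then press the red hinged strap down across the plate until it clicks shut under its catch, and let go. Keep the plate in its channel and leave the other things on the bench alone.

Things in the scene. Friction and masses are not known exactly. Their poses are not given: they have to be found in the camera images.
- dock: blue holder fixed to the bench, 235 x 122 mm, walls 17 mm high; origin on the bench under the centre of its channel (215 mm long, 80 mm wide, floor 6 mm above the bench, low friction). x runs along the channel from the front stop (-x, nearer the robot) to the back wall (+x); y to the left, z up.
- front_stop (a point): middle of the front stop's inner face, 107.5 mm before the holder's origin, 11 mm above the bench. The plate is fully home when its front edge touches this face; it starts at the back of the channel with about 70 mm to travel. Pressing its pad with 8 to 20 N and pulling moves it.
- plate_pad (a point): centre of the top of the black rubber pad (34 mm in x, 44 mm in y, 1.5 mm proud), 17.5 mm above the bench, 115 mm behind the front edge of the plate. The plate is a loose white ceramic slab, 140 x 76 x 10 mm, 0.2 kg, with six round marks; 2 mm side play in the channel, its top 1 mm below the walls, so its sides cannot be gripped. Axes as the holder's.
- strap (a joint): angle of the red strap (rad): 0 = shut flat across the plate, 1.57 = straight up. Stiff hinge: it stays where left. It starts at about 0.8 to 1.1, its free end high above the channel, and is closed by pushing that end down. In the last 0.1 rad it rides over a small sprung steel catch at its free end (a few newtons); shut is below 0.05.
- strap_hinge (a point): middle of the strap's hinge axis, 21.5 mm above the bench, 87.5 mm before the holder's origin and 56 mm to its left (holder y). The axis runs along the holder's x. The strap is 32 mm wide (x), 6 mm thick, reaching 115 mm from the hinge axis to its rounded free end.
- strap_end (a point): point on the strap's upper face 100 mm from the hinge axis, 15 mm in from the free end; 24.5 mm above the bench when shut. The steel catch beyond the free end stands up to 30 mm above the bench. Site axes turn with the strap.
- pink_model: bystander: pink dental model, 54 x 60 x 28 mm, loose; origin under its centre.
- wax_block: bystander: flat yellowish wax block, 56 x 86 x 19 mm, loose; origin under its centre.
- blue_jar: bystander: white jar with blue lid, 48 mm across, 55 mm high, loose; origin under its centre.

How it is judged:
By the outcome, as a careful person would: the job done as asked, in the order asked, and still so for the second after the job is handed in, with the robot touching nothing.
It also fails if it takes over 58 s, if anything falls off the work surface, if the arm or the gripper's body presses on something with over 40 N, if the wrist force passes 120 N, or if a joint passes its speed limit or range.

## Working session

There is one attempt and no reset: what is moved stays moved. The work goes in short steps, Python scripts to look and compute and a tool call to move; the robot and the scene stay as the last step left them, time stands still between calls to the robot, and variables do not carry over. Pictures are saved under pics/ and viewed, and the job is handed in when it is done.

Besides the shell and the picture viewer there is one more tool, called after "Emit:" by a JSON object that holds its "name" and its "arguments". arm_command: Moves the arm, as the interface text tells. Its arguments: {"type":"object","properties":{"steps":{"type":"array","items":{"type":"number"}},"grip_force":{"type":"number"}},"required":["steps"]}

```bash
mkdir -p pics
python3 - <<'E'
from station import ctrl,vision,models
import cv2,numpy as np
s=ctrl.get_state();print({k:np.round(v,3) for k,v in s.items()})
for c in["top","side"]:
    r=vision.read_camera(c);cv2.imwrite(f"pics/{c}0.png",r["img"][:,:,::-1]);np.savez(f"{c}0.npz",**r)
    print(c,np.round(r["camera_matrix"],1).tolist(),np.round(r["pose"],3).tolist())
    for t in["dock","plate_pad","strap","pink_model","wax_block","blue_jar"]:
        for d in models.find_in(c,t)[:2]:print(t,round(d["p"],2),np.round(d["box"]))
E
```

```text
{'time': np.float64(0.0), 'joint_positions': array([ 1.266,  0.424,  1.631,  0.   ,  1.089, -0.019]), 'joint_vel': array([ 0.001, -0.001,  0.001,  0.   , -0.   ,  0.001]), 'tau': array([ 1.0000e-03, -5.4462e+01, -2.7367e+01,  6.4000e-02,  2.3000e-02,
       -0.0000e+00]), 'tcp_pos': array([0.176, 0.599, 0.222]), 'tcp_rot': array([ 0.142,  0.99 , -0.001, -0.   ]), 'wrist_force': array([ 0.146,  0.092, -0.273]), 'torque': array([ 0.012, -0.032,  0.019]), 'finger_gap': np.float64(1.0)}
top [[434.4, 0.0, 320.0], [0.0, 434.4, 192.7], [0.0, 0.0, 1.0]] [[0.021, 0.995, -0.095, 0.424], [-0.999, 0.024, 0.027, 0.102], [0.029, 0.094, 0.995, 1.254], [0.0, 0.0, 0.0, 1.0]]
dock 0.85 [431. 208.  55.  85.]
plate_pad 0.7 [436. 195.  36.  52.]
strap 0.89 [421. 234.  35.  13.]
pink_model 0.63 [297. 201.  24.  19.]
wax_block 0.92 [193. 212.  34.  28.]
blue_jar 0.56 [363. 154.  13.  22.]
blue_jar 0.43 [431. 207.  54.  91.]
side [[515.6, 0.0, 314.1], [0.0, 515.6, 193.8], [0.0, 0.0, 1.0]] [[0.943, 0.176, -0.284, 0.049], [-0.334, 0.494, -0.803, -1.233], [-0.001, 0.851, 0.524, 0.927], [0.0, 0.0, 0.0, 1.0]]
dock 0.8 [357. 274.  90.  48.]
dock 0.6 [273. 161.  27.  15.]
plate_pad 0.64 [369. 271.  52.  23.]
strap 0.49 [321. 254.  11.   9.]
wax_block 0.76 [272. 163.  27.  16.]
wax_block 0.49 [372. 219.  16.  21.]
blue_jar 0.77 [370. 220.  18.  26.]
blue_jar 0.17 [321. 256.  13.  11.]
```

Run:
```python
import cv2
a=cv2.imread("pics/top0.png");b=cv2.imread("pics/side0.png")
cv2.imwrite("pics/a1.png",cv2.resize(a[140:270,270:490],None,fx=3.6,fy=3.6,interpolation=cv2.INTER_CUBIC))
cv2.imwrite("pics/b1.png",cv2.resize(b[190:320,250:450],None,fx=4,fy=4,interpolation=cv2.INTER_CUBIC))
```

```text
(no output)
```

View pics/top0.png

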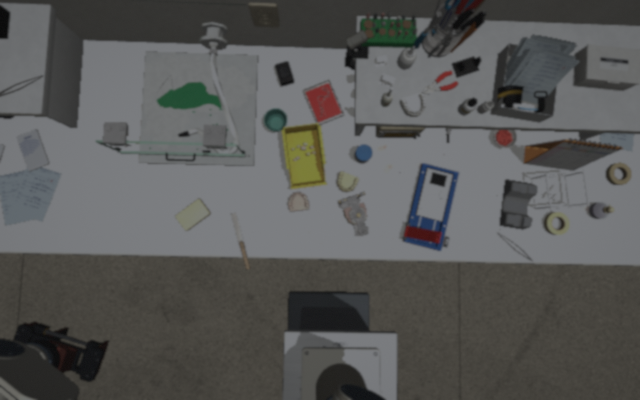

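View pics/a1.png

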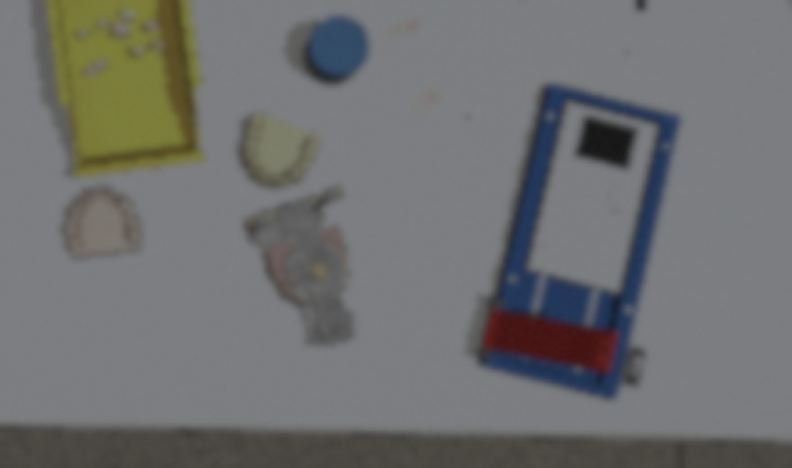

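View pics/b1.png

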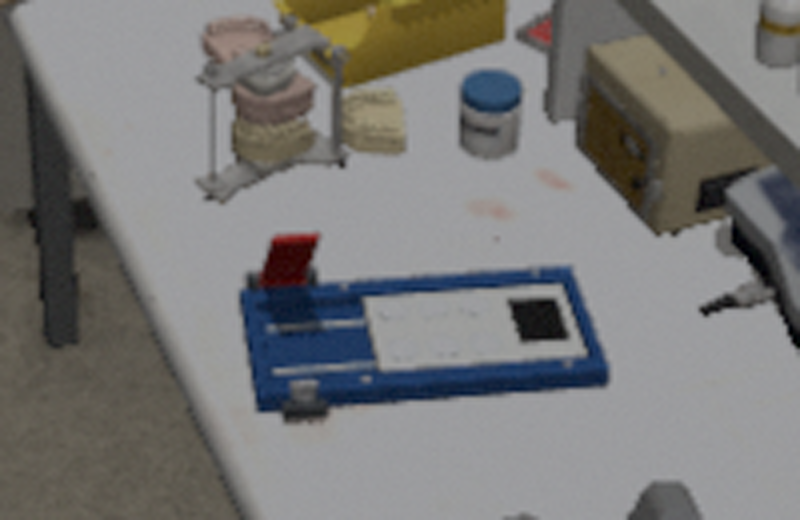

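The top view shows the blue holder at about (431,207), tilted, with the pad at about (438,179). The red strap stands up with its hinge on the left, near (405,233), and the catch is on the right at about (446,241).

```bash
cat > h.py <<'E'
import numpy as np,cv2
def pts(r,px,z):
    K=r["camera_matrix"];P=r["pose"];px=np.atleast_2d(px).astype(float)
    d=np.c_[(px[:,0]-K[0,2])/K[0,0],-(px[:,1]-K[1,2])/K[1,1],-np.ones(len(px))]@P[:3,:3].T
    o=P[:3,3];return o+d*((z-o[2])/d[:,2])[:,None]
def dpt(r,px):
    K=r["camera_matrix"];P=r["pose"];px=np.atleast_2d(px);z=r["z_map"][px[:,1].astype(int),px[:,0].astype(int)]
    d=np.c_[(px[:,0]-K[0,2])/K[0,0],-(px[:,1]-K[1,2])/K[1,1],-np.ones(len(px))]*z[:,None]
    return d@P[:3,:3].T+P[:3,3]
def proj(r,p):
    P=r["pose"];K=r["camera_matrix"];c=(np.atleast_2d(p)-P[:3,3])@P[:3,:3]
    return np.c_[K[0,0]*c[:,0]/-c[:,2]+K[0,2],-K[1,1]*c[:,1]/-c[:,2]+K[1,2]]
def blue(r,box):
    h=cv2.cvtColor(r["img"],cv2.COLOR_RGB2HSV);m=cv2.inRange(h,(100,110,40),(125,255,255))
    k=np.zeros_like(m);x0,y0,x1,y1=box;k[y0:y1,x0:x1]=m[y0:y1,x0:x1];return k
E
python3 - <<'E'
from h import *
for c,box in(("top",(395,155,470,260)),("side",(300,240,410,300))):
    r=dict(np.load(c+"0.npz"));m=blue(r,box)
    ys,xs=np.nonzero(m);w=pts(r,np.c_[xs,ys],.017)[:,:2].astype(np.float32)*1000
    print(c,len(xs),cv2.minAreaRect(w))
    h=cv2.cvtColor(r["img"],cv2.COLOR_RGB2HSV)
    red=cv2.inRange(h,(170,120,40),(180,255,255))|cv2.inRange(h,(0,150,40),(6,255,255))
    k=np.zeros_like(red);x0,y0,x1,y1=box;y0-=8;k[y0:y1,x0:x1]=red[y0:y1,x0:x1]
    n,l,st,ce=cv2.connectedComponentsWithStats(k);i=1+st[1:,4].argmax();ys,xs=np.nonzero(l==i)
    q=dpt(r,np.c_[xs,ys]);print("red",st[i],np.round(q.mean(0),3),np.round(np.percentile(q,[3,50,97],axis=0),3).tolist())
    np.save(c+"red.npy",q)
    dk=(r["img"].max(2)<45).astype(np.uint8);k=np.zeros_like(dk);x0,y0,x1,y1=(425,165,455,195) if c=="top" else (370,255,400,285)
    k[y0:y1,x0:x1]=dk[y0:y1,x0:x1];n,l,st,ce=cv2.connectedComponentsWithStats(k);i=1+st[1:,4].argmax()
    print("pad",st[i],ce[i],pts(r,ce[i],.0175),dpt(r,ce[i]))
E
```

```text
top 839 ((510.0441589355469, -250.96853637695312), (105.78901672363281, 228.64230346679688), 77.05876922607422)
red [405 227  36  16 349] [ 0.43  -0.21   0.078] [[0.413, -0.245, 0.028], [0.43, -0.213, 0.072], [0.446, -0.177, 0.113]]
pad [432 174  13  11 109] [437.95412844 179.1559633 ] [[ 0.58880142 -0.27186896  0.0175    ]] [[ 0.58868889 -0.27161382  0.01834365]]
side 1327 ((508.05828857421875, -262.140625), (121.79045104980469, 232.1412811279297), 76.66924285888672)
red [315 249  14  13 127] [ 0.43  -0.216  0.067] [[0.413, -0.249, 0.021], [0.43, -0.216, 0.069], [0.448, -0.18, 0.112]]
pad [378 265  13  10 105] [384.31428571 269.62857143] [[ 0.58979218 -0.27470368  0.0175    ]] [[ 0.58865219 -0.2767234   0.01941651]]
```

Run:
```python
from h import *
from scipy.optimize import least_squares,minimize
hw=np.array([[x,y,z] for x in(-.1175,.1175) for y in(-.061,.061) for z in(0,.017)])
def T(p,q):
    c,s=np.cos(p[2]),np.sin(p[2]);q=np.atleast_2d(q);return np.c_[p[0]+c*q[:,0]-s*q[:,1],p[1]+s*q[:,0]+c*q[:,1],q[:,2]]
R={c:dict(np.load(c+"0.npz")) for c in("top","side")}
H={}
for c,box in(("top",(395,155,470,260)),("side",(300,240,410,300))):
    r=R[c];h=cv2.cvtColor(r["img"],cv2.COLOR_RGB2HSV);m=cv2.inRange(h,(100,80,25),(128,255,255))
    k=np.zeros_like(m);x0,y0,x1,y1=box;k[y0:y1,x0:x1]=m[y0:y1,x0:x1]
    n,l,st,ce=cv2.connectedComponentsWithStats(k);i=1+st[1:,4].argmax();
    ys,xs=np.nonzero(l==i);hu=cv2.convexHull(np.c_[xs,ys].astype(np.int32));H[c]=hu.astype(np.float32)
def cost(p,cs):
    e=0
    for c in cs:
        hu=cv2.convexHull(proj(R[c],T(p,hw)).astype(np.float32))
        # pixel-centre mask hull grown ~0.5 px: use IoU at x8
        a=np.zeros((3200,5120),np.uint8) if 0 else None
        A=cv2.contourArea(hu);B=cv2.contourArea(H[c]);I=cv2.intersectConvexConvex(hu,H[c])[0]
        e+=1-I/(A+B-I)
    return e
for cs in(["top"],["side"],["top","side"]):
    s=minimize(cost,[.509,-.258,-.228],args=(cs,),method="Nelder-Mead",options=dict(initial_simplex=[[.509,-.258,-.228],[.515,-.258,-.228],[.509,-.252,-.228],[.509,-.258,-.2]],xatol=1e-5,fatol=1e-6))
    print(cs,s.x,np.degrees(s.x[2]),s.fun)
    p=s.x;c_,s_=np.cos(p[2]),np.sin(p[2])
    def inv(w):d=np.array(w)-p[:2];return np.round([c_*d[0]+s_*d[1],-s_*d[0]+c_*d[1]],4)
    print("pad local",inv([.5888,-.2719]),inv([.5898,-.2747]))
    for n in R:
        q=np.load(n+"red.npy");l=np.c_[[inv(a) for a in q[:,:2]]];
        d=np.c_[.056-l[:,1],q[:,2]-.0215];print(n,"strap x",np.percentile(l[:,0],[2,50,98]),"ang",np.arctan2(np.percentile(d[:,1],97),np.percentile(d[:,0],97)),np.percentile(d,97,axis=0),np.polyfit(d[:,0],d[:,1],1))
```

```text
['top'] [ 0.51395041 -0.24560844 -0.22756808] -13.038690404076124 0.16040303691746816
pad local [ 0.0789 -0.0087] [ 0.0805 -0.0112]
top strap x [-0.103116 -0.0898   -0.076696] ang 0.8821601130721477 [0.0755     0.09173243] [-1.55370399  0.11946625]
side strap x [-0.102348 -0.0893   -0.074924] ang 0.8470958067585006 [0.08002    0.09055761] [ 1.29383277 -0.01431711]
['side'] [ 0.51521271 -0.24507056 -0.23315567] -13.35883573897558 0.13473919620517172
pad local [ 0.0778 -0.0091] [ 0.0794 -0.0116]
top strap x [-0.104408 -0.091    -0.0778  ] ang 0.8731295372055538 [0.0769     0.09173243] [-1.55317947  0.1214943 ]
side strap x [-0.103596 -0.0903   -0.076168] ang 0.8392262921385254 [0.081298   0.09055761] [ 1.29380287 -0.01602824]
['top', 'side'] [ 0.51391843 -0.24529611 -0.22412401] -12.841359844353232 0.2963563691255561
pad local [ 0.0789 -0.0093] [ 0.0805 -0.0118]
top strap x [-0.102924 -0.0896   -0.0765  ] ang 0.8828103499368773 [0.0754     0.09173243] [-1.55429562  0.11946939]
side strap x [-0.1023   -0.0892   -0.074776] ang 0.8475796858807074 [0.079942   0.09055761] [ 1.29398441 -0.01431492]
```

```bash
cat >> h.py <<'E'
def T(p,q):
    c,s=np.cos(p[2]),np.sin(p[2]);q=np.atleast_2d(q);return np.c_[p[0]+c*q[:,0]-s*q[:,1],p[1]+s*q[:,0]+c*q[:,1],q[:,2]]
def inv(p,w):
    c,s=np.cos(p[2]),np.sin(p[2]);d=np.array(w)-p[:2];return np.array([c*d[0]+s*d[1],-s*d[0]+c*d[1]])
def rect(x0,x1,y0,y1,z):return np.array([[x0,y0,z],[x1,y0,z],[x1,y1,z],[x0,y1,z]])
def overlay(r,p,box,f,out,extra=[]):
    x0,y0,x1,y1=box;im=cv2.resize(r["img"][y0:y1,x0:x1,::-1],None,fx=f,fy=f,interpolation=cv2.INTER_CUBIC)
    im=cv2.convertScaleAbs(im,alpha=1.6)
    for q in [rect(-.1175,.1175,-.061,.061,.017),rect(-.1075,.1075,-.04,.04,.017)]+extra:
        u=((proj(r,T(p,q))-[x0,y0]+.5)*f).astype(int);cv2.polylines(im,[u],True,(0,255,0),1)
    cv2.imwrite(out,im)
E
python3 - <<'E'
from h import *
p=(.5137,-.2555,-.2276)
e=[rect(-.0375,.1025,-.038,.038,.016),rect(.0605,.0945,-.022,.022,.0175)]
overlay(dict(np.load("top0.npz")),p,(395,155,470,260),5.6,"pics/o_top.png",e)
overlay(dict(np.load("side0.npz")),p,(300,240,410,300),7,"pics/o_side.png",e)
E
```

```text
(no output)
```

View pics/o_top.png

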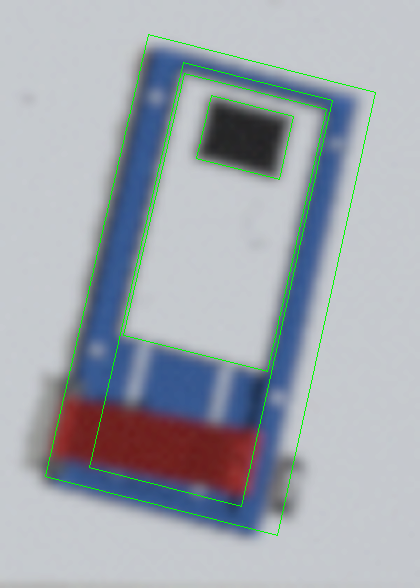

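View pics/o_side.png

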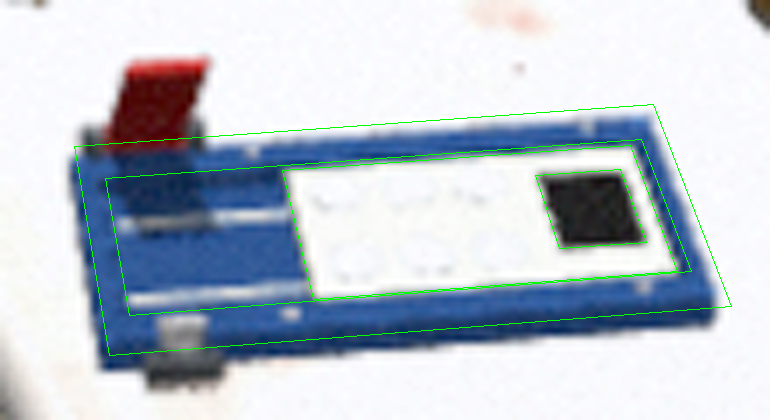

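Emit:
{"name": "arm_command", "arguments": {"steps": [0,0,0,0,-0.66,0,-0.62,-0.78,0,0,0,-0.62,-0.78,0,0,0,-0.62,-0.78,0,0,0,-0.62,-0.78,0,0,0,-0.62,-0.78,0,0,0,-0.62,-0.78,0,0,0,-0.62,-0.78,0,0], "grip_force": 20}}

```text
time: 1.37
tcp_pos: [0.2963, 0.346, 0.2229]
tcp_rot: [0.114, 0.994, 0.0, 0.0]
wrist_force: [0.8, 0.3, -1.4]
finger_gap: 0.436
```

Emit:
{"name": "arm_command", "arguments": {"steps": [0,-0.62,-0.78,0,0,0,-0.62,-0.78,0,0,0,-0.62,-0.78,0,0,0,-0.62,-0.78,0,0,0,-0.62,-0.78,0,0,0,-0.62,-0.78,0,0,0,-0.62,-0.78,0,0,0,-0.62,-0.78,0,0]}}

```text
time: 2.03
tcp_pos: [0.4333, 0.0577, 0.2231]
tcp_rot: [0.114, 0.993, 0.0, 0.0]
wrist_force: [0.2, 1.0, 0.3]
finger_gap: 0.007
```

Emit:
{"name": "arm_command", "arguments": {"steps": [0,-0.62,-0.78,0,0,0,-0.62,-0.78,0,0,0,-0.62,-0.78,0,0,0,-0.62,-0.78,0,0,0,-0.62,-0.78,0,0,0,-0.62,-0.78,0,0,0,-0.62,-0.78,0,0,0,-0.62,-0.78,0,0]}}

```text
time: 2.7
tcp_pos: [0.57, -0.2305, 0.2227]
tcp_rot: [0.114, 0.993, 0.0, 0.0]
wrist_force: [0.6, 1.0, 0.4]
finger_gap: 0.005
```

Emit:
{"name": "arm_command", "arguments": {"steps": [0,-0.36,-0.47,0,0,0,-0.36,-0.47,0,0,0,0,0,0.9,0,0,0,0,0.9,0,0,0,0,0.9,0,0,0,0,0.9,0,0,0,0,0.8,0,0,0,0,0,0]}}

```text
time: 3.37
tcp_pos: [0.5847, -0.2695, 0.0402]
tcp_rot: [0.114, 0.993, 0.002, -0.005]
wrist_force: [-0.9, 0.9, -0.3]
finger_gap: 0.008
```

```bash
cat > look.py <<'E'
from station import ctrl,vision
from h import *
import sys
n=sys.argv[1];p=(.5103,-.2547,-.2276)
for c,b,f in(("top",(395,155,470,260),5.6),("side",(300,220,410,305),7)):
    r=vision.read_camera(c);np.savez(c+n+".npz",**r);x0,y0,x1,y1=b
    cv2.imwrite(f"pics/{c}{n}.png",cv2.convertScaleAbs(cv2.resize(r["img"][y0:y1,x0:x1,::-1],None,fx=f,fy=f,interpolation=cv2.INTER_CUBIC),alpha=1.5))
s=ctrl.get_state();print(s["time"],np.round(s["tcp_pos"],4),np.round(s["wrist_force"],1),"local",np.round(inv(p,s["tcp_pos"][:2]),4))
E
python3 look.py 1
```

```text
3.4667 [ 0.5885 -0.2713  0.0461] [ 0.4  0.2 -0.1] local [0.0799 0.0015]
```

View pics/side1.png

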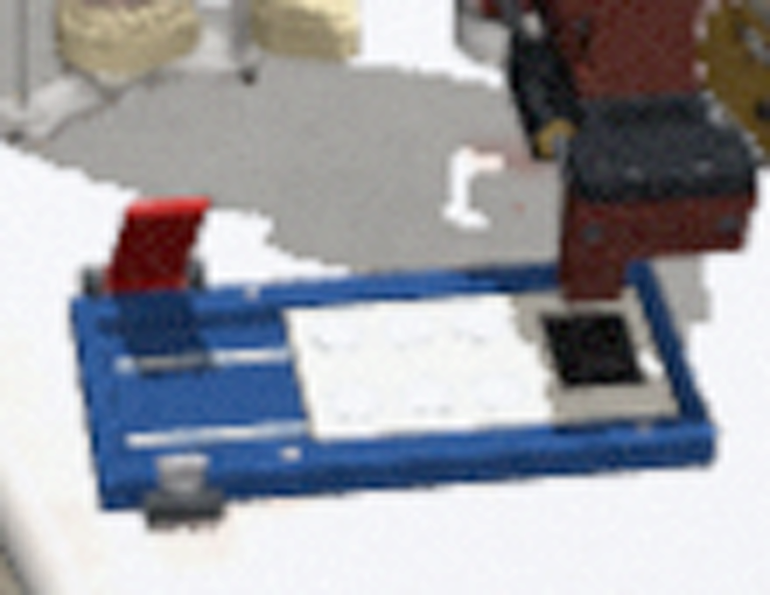

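The gripper is over the pad, with the tips at crop (590,295) and the pad at (590,348). I'll descend gently.

Emit:
{"name": "arm_command", "arguments": {"steps": [0,0,0,0.3,0,0,0,0,0.2,0,0,0,0,0.05,0,0,0,0,0.05,0,0,0,0,0.05,0,0,0,0,0,0,0,0,0,0,0,0,0,0,0,0]}}

```text
time: 4.13
tcp_pos: [0.5892, -0.2717, 0.021]
tcp_rot: [0.114, 0.993, -0.0, 0.0]
wrist_force: [0.2, 0.2, -0.5]
finger_gap: 0.006
```

Emit:
{"name": "arm_command", "arguments": {"steps": [0,0,0,0.05,0,0,0,0,0.03,0,0,0,0,0.02,0,0,0,0,0.02,0,0,0,0,0,0,0,0,0,0,0,0,0,0,0,0,0,0,0,0,0]}}

```text
time: 4.8
tcp_pos: [0.5892, -0.2717, 0.0178]
tcp_rot: [0.114, 0.993, -0.0, 0.0]
wrist_force: [-4.7, 2.2, 16.0]
finger_gap: 0.003
```

Emit:
{"name": "arm_command", "arguments": {"steps": [0,0.1,0,0,0,0,0.15,0,0,0,0,0.15,0,0,0,0,0.15,0,0,0,0,0.15,0,0,0,0,0.1,0,0,0,0,0,0,0,0,0,0,0,0,0]}}

```text
time: 5.47
tcp_pos: [0.5606, -0.2656, 0.0179]
tcp_rot: [0.114, 0.993, -0.001, 0.003]
wrist_force: [3.2, -1.0, 8.9]
finger_gap: 0.009
```

```bash
python3 look.py 2
```

```text
5.5667 [ 0.5606 -0.2657  0.0179] [ 2.  -0.8  9.8] local [0.0515 0.0007]
```

View pics/side2.png

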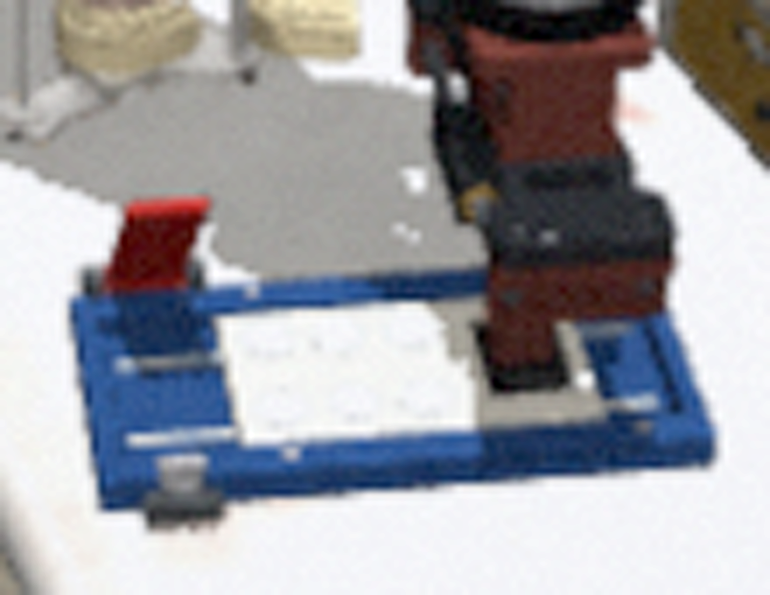

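The plate came along about 29 mm, with its front edge at x≈230 in the crop, and it's straight in the channel.

Emit:
{"name": "arm_command", "arguments": {"steps": [0,0.1,0,0.012,0,0,0.15,0,0,0,0,0.15,0,0,0,0,0.15,0,0,0,0,0.15,0,0,0,0,0.12,0,0,0,0,0.05,0,0,0,0,0,0,0,0]}}

```text
time: 6.23
tcp_pos: [0.528, -0.2584, 0.0178]
tcp_rot: [0.114, 0.993, -0.002, 0.005]
wrist_force: [5.5, -2.2, 10.2]
finger_gap: 0.006
```

```bash
python3 look.py 3
```

```text
6.3333 [ 0.5281 -0.2584  0.0178] [ 4.1 -1.6 10.2] local [0.0181 0.0004]
```

View pics/side3.png

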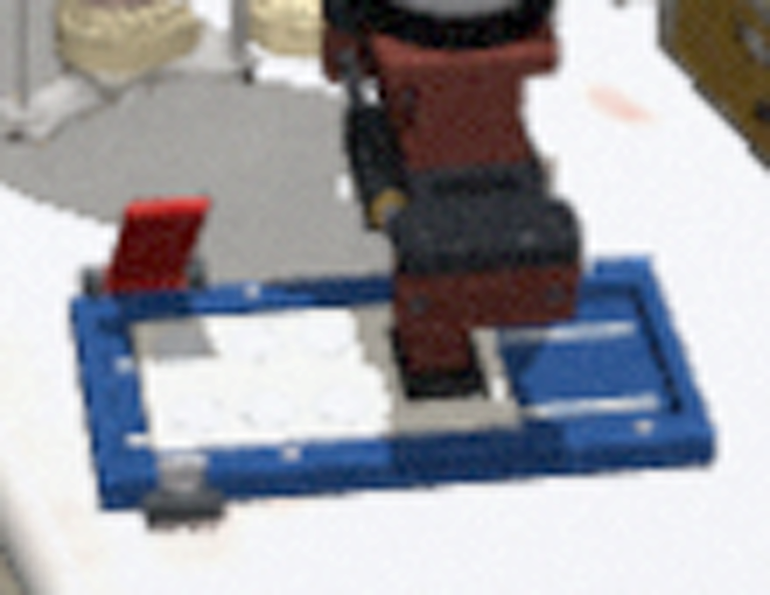

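About 10 mm are left, so I'll creep to the stop.

Emit:
{"name": "arm_command", "arguments": {"steps": [0,0.04,0,0.005,0,0,0.04,0,0,0,0,0.04,0,0,0,0,0.04,0,0,0,0,0.03,0,0,0,0,0.02,0,0,0,0,0,0,0,0,0,0,0,0,0]}}

```text
time: 7.0
tcp_pos: [0.5209, -0.2569, 0.0179]
tcp_rot: [0.114, 0.993, -0.002, 0.005]
wrist_force: [6.8, -1.1, 11.0]
finger_gap: 0.005
```

Emit:
{"name": "arm_command", "arguments": {"steps": [0,0.03,0,0.005,0,0,0.03,0,0,0,0,0.03,0,0,0,0,0.02,0,0,0,0,0,0,0,0,0,0,0,0,0,0,0,0,0,0,0,0,0,0,0]}}

```text
time: 7.67
tcp_pos: [0.5171, -0.2561, 0.0178]
tcp_rot: [0.114, 0.993, -0.002, 0.006]
wrist_force: [8.5, -1.9, 10.6]
finger_gap: 0.007
```

```bash
python3 look.py 4
```

```text
7.7667 [ 0.5171 -0.2561  0.0178] [ 7.8 -1.7  9.9] local [0.0069 0.0002]
```

View pics/side4.png

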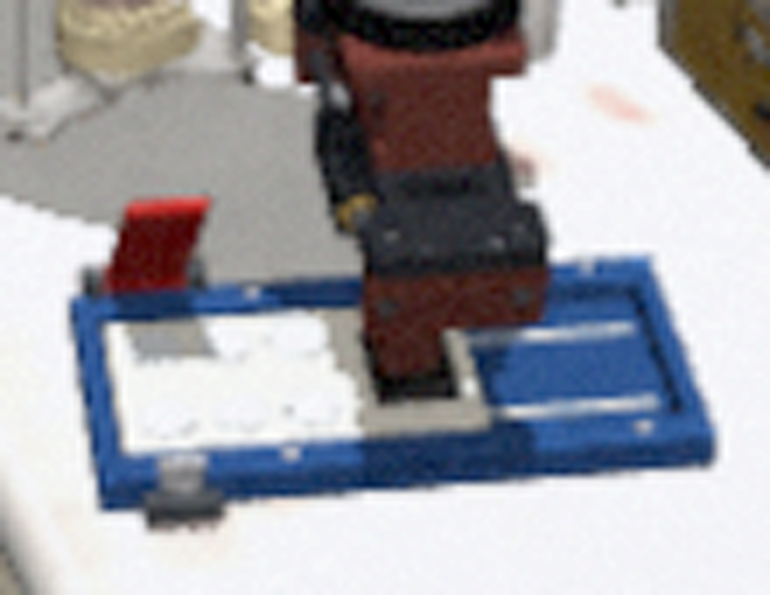

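View pics/top4.png

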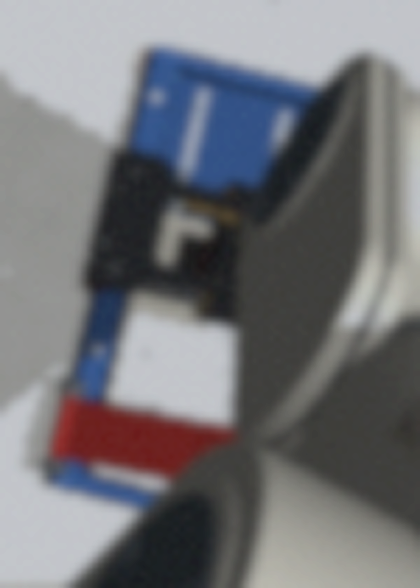

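The front edge now looks close to the stop. I'll push a little further to confirm it's home: the force should rise and the motion should stop.

Emit:
{"name": "arm_command", "arguments": {"steps": [0,0.03,0,0.015,0,0,0.03,0,0.01,0,0,0.03,0,0,0,0,0.02,0,0,0,0,0.0,0,0,0,0,0,0,0,0,0,0,0,0,0,0,0,0,0,0]}}

```text
time: 8.43
tcp_pos: [0.5151, -0.2557, 0.0178]
tcp_rot: [0.114, 0.993, -0.003, 0.008]
wrist_force: [11.6, -0.8, 13.9]
finger_gap: 0.003
```

Emit:
{"name": "arm_command", "arguments": {"steps": [0,0.03,0,0.01,0,0,0.03,0,0.0,0,0,0.03,0,0,0,0,0.02,0,0,0,0,0.0,0,0,0,0,0,0,0,0,0,0,0,0,0,0,0,0,0,0]}}

```text
time: 9.1
tcp_pos: [0.5119, -0.2553, 0.0178]
tcp_rot: [0.114, 0.993, -0.003, 0.009]
wrist_force: [14.3, -1.7, 15.2]
finger_gap: 0.008
```

```bash
python3 look.py 5
```

```text
9.2 [ 0.5119 -0.2553  0.0178] [14.3 -0.9 14.2] local [ 0.0017 -0.0002]
```

View pics/side5.png

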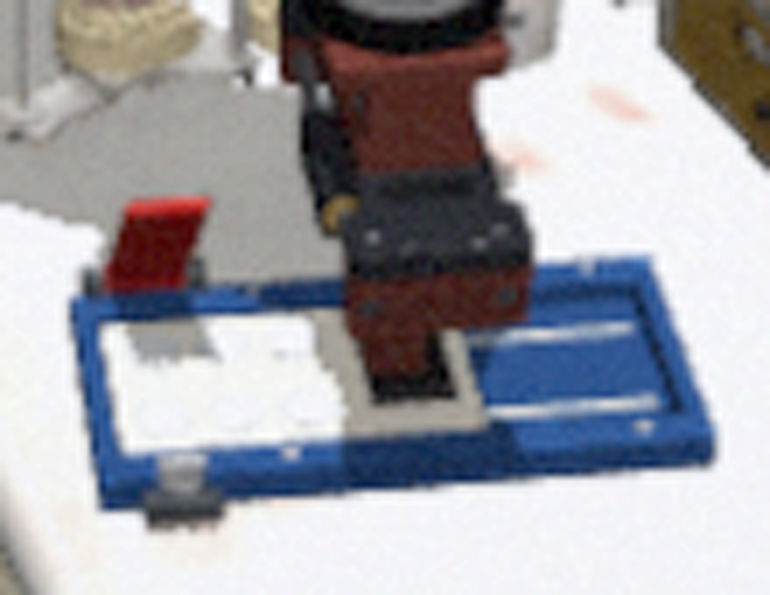

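The plate didn't move between the last two pictures, though the force rose to 14 N and the finger slipped on the pad. So it's home. Next I'll lift off and check.

Emit:
{"name": "arm_command", "arguments": {"steps": [0,0,0,-0.2,0,0,0,0,-0.6,0,0,0,0,-0.8,0,0,0,0,-0.8,0,0,0,0,-0.8,0,0,0,0,-0.3,0,0,0,0,0,0,0,0,0,0,0]}}

```text
time: 9.87
tcp_pos: [0.5026, -0.2514, 0.1534]
tcp_rot: [0.114, 0.993, -0.0, 0.0]
wrist_force: [-0.2, 0.5, -0.8]
finger_gap: 0.007
```

```bash
python3 look.py 6
python3 - <<'E'
from h import *
p=(.5103,-.2547,-.2276)
t=.87;c,s=np.cos(t),np.sin(t)
st=np.array([[x,.056-R*c+.003*s,.0215+R*s+.003*c] for x,R in((-.1035,0),(-.1035,.115),(-.0715,.115),(-.0715,0))])
e=[rect(-.1075,.0325,-.038,.038,.016),rect(-.0095,.0245,-.022,.022,.0175),st]
overlay(dict(np.load("side6.npz")),p,(300,220,410,305),7,"pics/o6.png",e)
overlay(dict(np.load("top6.npz")),p,(395,155,470,260),5.6,"pics/o6t.png",e)
E
```

```text
9.9667 [ 0.5017 -0.2509  0.1518] [-0.1 -0.1 -0.5] local [-0.0092  0.0017]
```

View pics/o6.png

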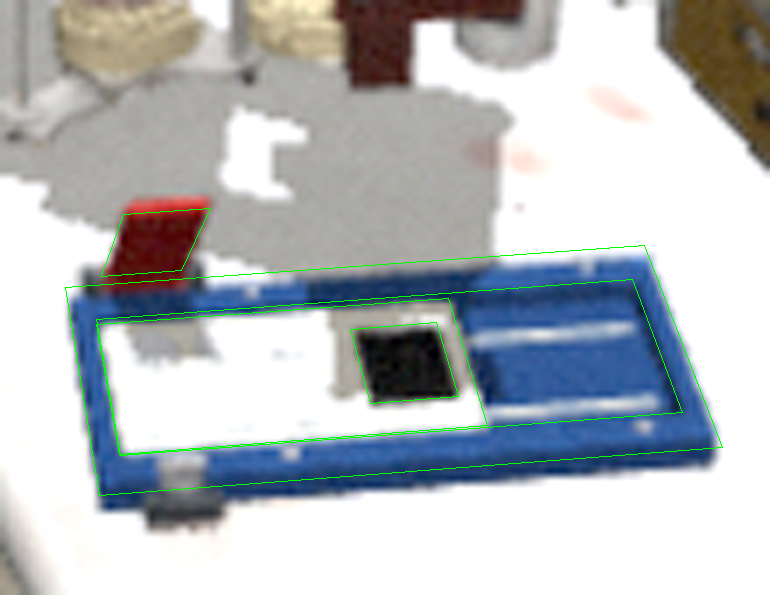

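View pics/o6t.png

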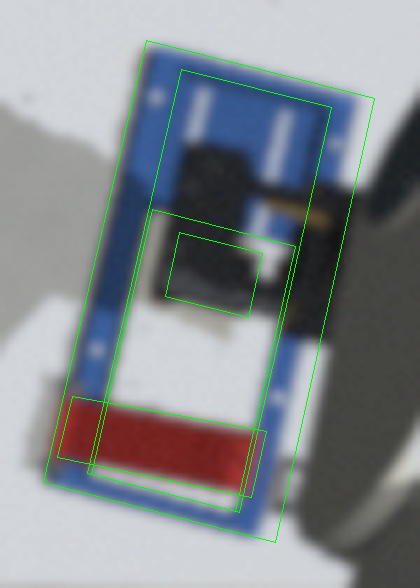

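The plate matches the fully home outline in the side overlay (front edge at about (97,320)–(120,455)). The strap angle is about 0.9. I'll move to above the strap end.

Emit:
{"name": "arm_command", "arguments": {"steps": [0,0.49,0.1,0,0,0,0.49,0,0,0,0,0.49,0,0,0,0,0.5,0,0,0,0,0,0,0.4,0,0,0,0,0.4,0,0,0,0,0,0,0,0,0,0,0]}}

```text
time: 10.63
tcp_pos: [0.4256, -0.2291, 0.1198]
tcp_rot: [0.114, 0.993, 0.001, -0.002]
wrist_force: [0.1, -0.3, 1.1]
finger_gap: 0.007
```

```bash
python3 look.py 7
```

```text
10.7333 [ 0.427  -0.2297  0.1212] [0.5 0.  0.5] local [-0.0868  0.0055]
```

View pics/side7.png

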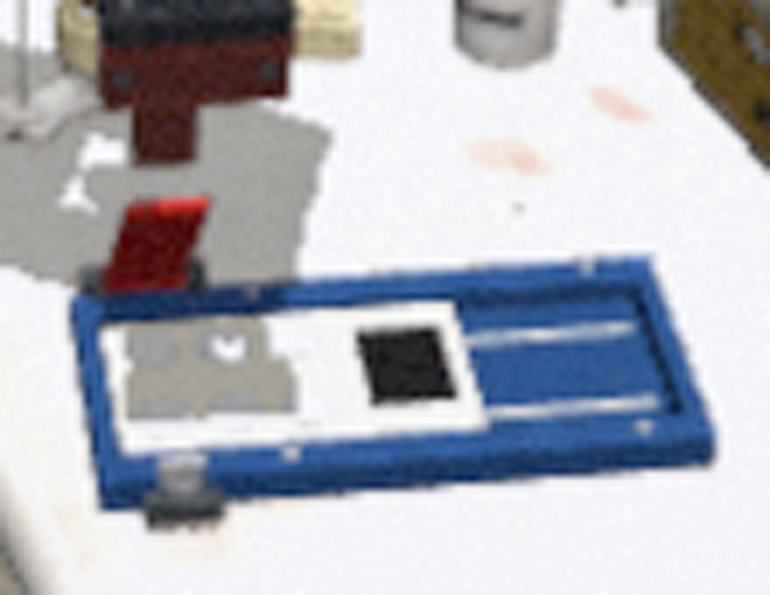

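Emit:
{"name": "arm_command", "arguments": {"steps": [0,0,0,0.2,0,0,0,0,0.2,0,0,0,-0.1,0.1,0,0,0,-0.15,0.15,0,0,0,-0.15,0.15,0,0,0,-0.15,0.15,0,0,0,0,0,0,0,0,0,0,0]}}

```text
time: 11.4
tcp_pos: [0.4216, -0.2516, 0.0831]
tcp_rot: [0.114, 0.993, 0.0, -0.0]
wrist_force: [0.4, -0.4, 0.4]
finger_gap: 0.008
```

```bash
python3 look.py 8
```

```text
11.5 [ 0.422  -0.2514  0.0836] [-0.3 -0.3  0.3] local [-0.0867 -0.0167]
```

View pics/side8.png

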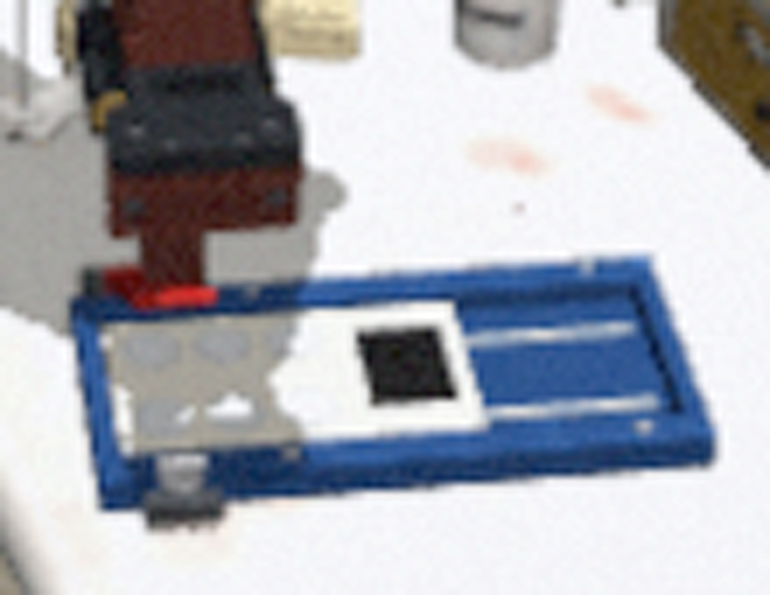

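The strap is being pushed down by the finger, with its tip at crop (180,295). I'll follow the arc.

Emit:
{"name": "arm_command", "arguments": {"steps": [0,0,-0.1,0.2,0,0,0,-0.1,0.2,0,0,0,-0.07,0.2,0,0,0,-0.06,0.2,0,0,0,-0.05,0.2,0,0,0,-0.03,0.15,0,0,0,0,0,0,0,0,0,0,0]}}

```text
time: 12.17
tcp_pos: [0.4179, -0.267, 0.037]
tcp_rot: [0.114, 0.993, 0.0, -0.001]
wrist_force: [-0.1, -0.1, -0.2]
finger_gap: 0.005
```

```bash
python3 look.py 9
```

```text
12.2667 [ 0.4184 -0.2672  0.0377] [ 0.1 -0.6 -0.1] local [-0.0867 -0.0329]
```

View pics/side9.png

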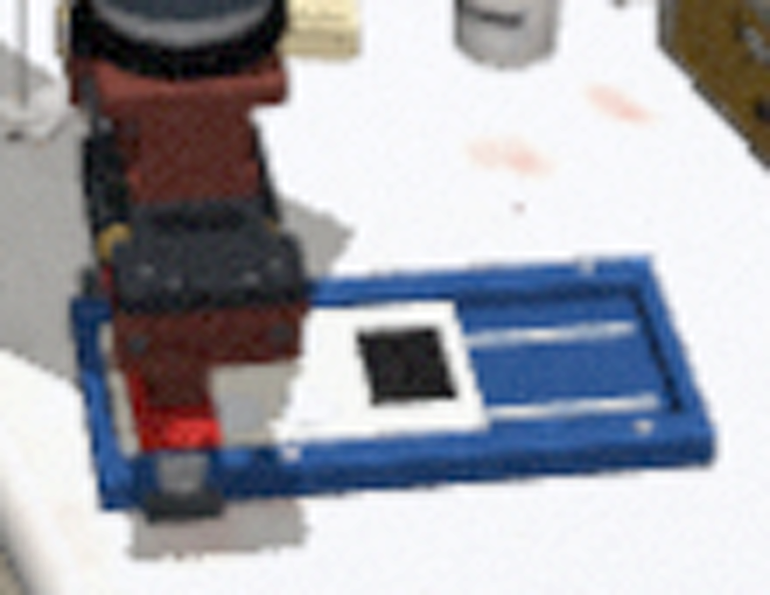

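The strap tip is at crop (180,445), just above the catch at (183,470), and the finger is clear of the catch. Now I'll press it shut.

Emit:
{"name": "arm_command", "arguments": {"steps": [0,0,0,0.08,0,0,0,0,0.08,0,0,0,0,0.08,0,0,0,0,0.06,0,0,0,0,0.04,0,0,0,0,0,0,0,0,0,0,0,0,0,0,0,0]}}

```text
time: 12.93
tcp_pos: [0.4184, -0.2672, 0.0243]
tcp_rot: [0.114, 0.993, -0.0, 0.0]
wrist_force: [-0.4, -0.2, 7.4]
finger_gap: 0.008
```

Emit:
{"name": "arm_command", "arguments": {"steps": [0,0,0,0.02,0,0,0,0,0.02,0,0,0,0,0,0,0,0,0,0,0,0,0,0,0,0,0,0,0,0,0,0,0,0,0,0,0,0,0,0,0]}}

```text
time: 13.6
tcp_pos: [0.4186, -0.2673, 0.0235]
tcp_rot: [0.114, 0.993, -0.0, 0.0]
wrist_force: [-4.0, 1.9, 18.7]
finger_gap: 0.004
```

Emit:
{"name": "arm_command", "arguments": {"steps": [0,0,0,-0.3,0,0,0,0,-0.6,0,0,0,0,-0.8,0,0,0,0,-0.8,0,0,0,0,-0.8,0,0,0,0.8,-0.8,0,0,0,0.8,0,0,0,0,0.8,0,0]}}

```text
time: 14.27
tcp_pos: [0.4406, -0.1759, 0.186]
tcp_rot: [0.115, 0.993, -0.001, 0.002]
wrist_force: [0.4, 0.1, -0.2]
finger_gap: 0.008
```

Emit:
{"name": "arm_command", "arguments": {"steps": [0,0,0.9,0,0,0,0,0.9,0,0,0,0,0.9,0,0,0,0,0.9,0,0,0,0,0.9,0,0,0,0,0.5,0,0,0,0,0,0,0,0,0,0,0,0]}}

```text
time: 14.93
tcp_pos: [0.4844, 0.0195, 0.1837]
tcp_rot: [0.112, 0.994, -0.0, -0.0]
wrist_force: [0.3, -1.0, 0.0]
finger_gap: 0.008
```

```bash
python3 look.py 10
python3 - <<'E'
from h import *
p=(.5103,-.2547,-.2276)
st=rect(-.1035,-.0715,-.059,.056,.0245)
e=[rect(-.1075,.0325,-.038,.038,.016),rect(-.0095,.0245,-.022,.022,.0175),st]
overlay(dict(np.load("side10.npz")),p,(300,220,410,305),7,"pics/o10.png",e)
for n in("6","10"):
  for c,b in(("top",(425,165,455,225)),("side",(340,255,385,290))):
    r=dict(np.load(c+n+".npz"));h=cv2.cvtColor(r["img"],cv2.COLOR_RGB2HSV)
    red=cv2.inRange(h,(172,150,40),(180,255,255))|cv2.inRange(h,(0,180,40),(6,255,255))
    x0,y0,x1,y1=(395,215,470,260) if c=="top" else (300,235,345,300)
    k=np.zeros_like(red);k[y0:y1,x0:x1]=red[y0:y1,x0:x1];ys,xs=np.nonzero(k)
    if len(xs):
      q=dpt(r,np.c_[xs,ys]);l=np.array([inv(p,a) for a in q[:,:2]]);A=np.polyfit(l[:,1],q[:,2],1);print(n,c,"strap slope",-A[0],"z med/max",np.median(q[:,2]),np.percentile(q[:,2],97),"y",np.percentile(l[:,1],[3,97]))
E
```

```text
15.0333 [0.4842 0.018  0.1837] [-0.  -0.1  0.2] local [-0.0869  0.2598]
6 top strap slope -1.5955190942280315 z med/max 0.07412327373797434 0.11237500506403875 y [-0.00951023  0.05574936]
6 side strap slope 1.2975963632885275 z med/max 0.07286703945166095 0.11174218917188862 y [-0.01513543  0.05477673]
10 top strap slope -0.04427445717776291 z med/max 0.0255425410657254 0.02872896412861525 y [-0.05291998  0.05349912]
10 side strap slope 0.6781676784219413 z med/max 0.025269360414670483 0.02909472844145659 y [-0.05060939  0.05216389]
```

View pics/side10.png

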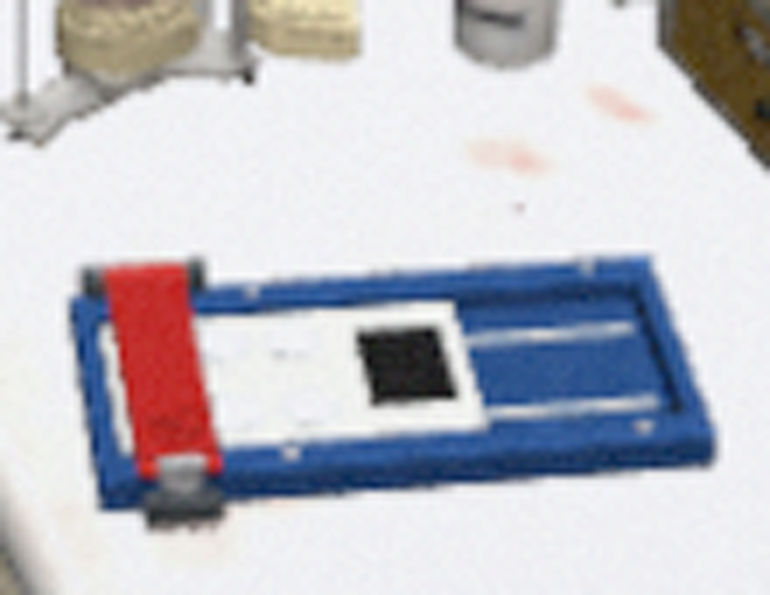

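View pics/o10.png

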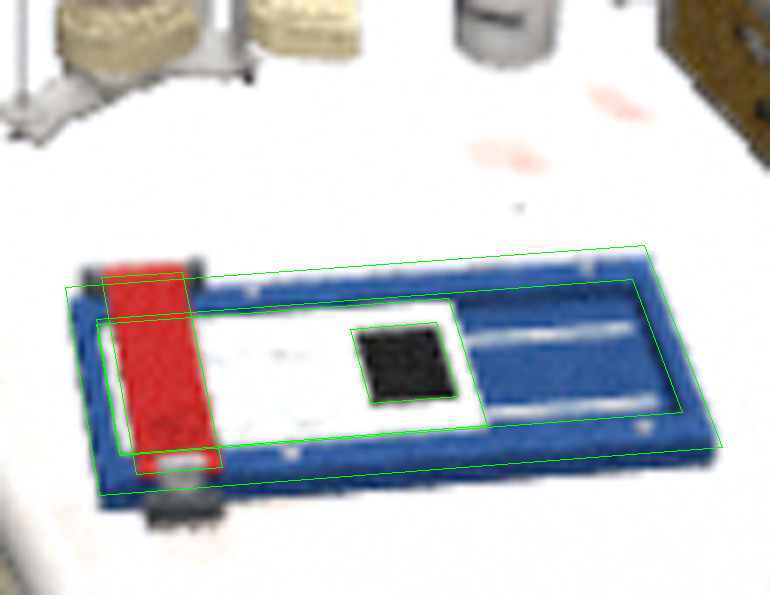

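View pics/top10.png

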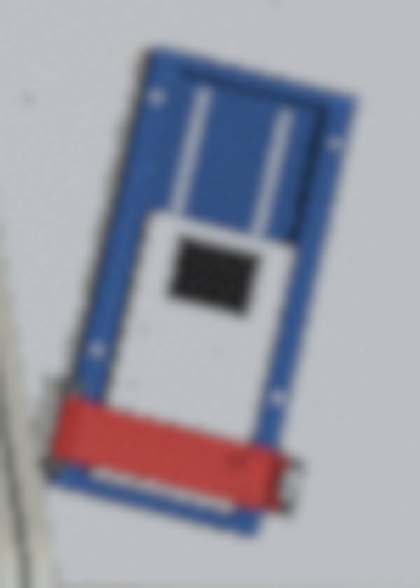

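The strap lies flat with the catch hooked over its end, at crop (183,465). As a last check on the plate, I'll measure the gap between its edge and the wall along the channel axis.

```bash
python3 - <<'E'
from h import *
from scipy.ndimage import map_coordinates as mc
p=(.5103,-.2547,-.2276)
for c in("top","side"):
  r=dict(np.load(c+"10.npz"));print(c)
  for y in(-.03,-.008,.0,.008,.03):
    x=np.arange(-.135,.14,.0005);u=proj(r,T(p,np.c_[x,x*0+y,x*0+.0165]))
    v=[mc(r["img"][:,:,k].astype(float),[u[:,1],u[:,0]],order=1) for k in(0,)][0]
    hi=np.percentile(v,95);lo=np.percentile(v,10) ;t=(hi+lo)/2
    i=np.nonzero(np.diff((v>t).astype(int)))[0];print(y,np.round(x[i]*1000,1))
E
python3 - <<'E'
from station import models,vision
import numpy as np
vision.read_camera("top");vision.read_camera("side")
for t in["pink_model","wax_block","blue_jar"]:
    for c in("top","side"):print(t,c,[(round(d["p"],2),np.round(d["box"]).tolist()) for d in models.find_in(c,t)[:1]])
E
```

```text
top
-0.03 [-118.  -109.    32.   115.5]
-0.008 [-118.  -109.    -9.5   23.    32.   115.5]
0.0 [-118.  -108.5   -9.5   23.    32.   115.5]
0.008 [-118.  -109.    -9.5   22.5   32.5  115.5]
0.03 [-119.5 -106.5   32.5  117. ]
side
-0.03 [-118.5 -106.  -100.5  -99.5  -89.   -82.5  -81.5  -75.5   32.5   40.
   43.5  117.5]
-0.008 [-118.  -107.    -8.5   24.5   33.5  117. ]
0.0 [-118.  -108.    -8.5   24.5   33.   117. ]
0.008 [-118.  -107.5   -9.    24.5   35.    65.    67.5  116.5]
0.03 [-118.  -107.5   33.   116.5]
pink_model top [(0.51, [297.0, 200.0, 20.0, 18.0])]
pink_model side [(0.46, [311.0, 201.0, 15.0, 13.0])]
wax_block top [(0.97, [194.0, 213.0, 38.0, 29.0])]
wax_block side [(0.62, [274.0, 163.0, 27.0, 16.0])]
blue_jar top [(0.54, [365.0, 152.0, 15.0, 26.0])]
blue_jar side [(0.68, [373.0, 217.0, 22.0, 26.0])]
```

```bash
python3 -c "
from station import ctrl
print(ctrl.close_job())"
```

```text
the job is handed in; nothing more can be done
None
```

I pressed the pad with about 9–16 N and drew the plate about 73 mm to the front stop. I then pushed the strap down along its arc until it seated under the catch, moved the gripper well clear and handed the job in at about 15 s.

**Last checks:**
- **Plate:** In both cameras its front edge is about 10 mm from the holder's outer front face, which matches the wall thickness. It lies straight in the channel and didn't move during the last push, when the finger slipped on the pad at 14 N.
- **Strap:** In the pictures it lies flat across the plate (top face about 25 mm above the bench) with the catch hooked over its end. It met a firm stop at 19 N and stayed down after release. I felt no distinct click.
- **Bystanders:** The pink model, wax block and jar are where they were in the top view, to within about 2 pixels. In the side view the wax block and jar are too. The pink model wasn't found there at the start, so it has no side comparison.

**Disagreements:**
- **Holder fit:** My first automatic fit of the holder outline was poor, so I set its pose from the pad, strap and outline instead.
- **Strap slope:** The side-view depth fit gave 0.68, while the top view gave about -0.04. I relied on the top view and the pictures, because the side fit was thrown off by outlying points.

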